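# Reload a sample row into the tray in reverse order

## Robot

A 6-joint arm with a two-finger parallel gripper is mounted at the origin on a cart in front of the work surface, level with it; the furniture and walls round the work are solid. World frame = base frame: x ahead of the robot, y to its left, z up, the work surface at z = 0. Lengths are in m, angles in rad, forces in N, time in s.
With the tool pointing down it reaches from about 0.35 to 0.725 m from the base axis. Payload 4.3 kg.
Tool frame: the origin (TCP) lies midway between the tips of the shut fingers; the grasp point (between the pads) lies 19 mm behind it (grasp_offset is the distance from the TCP to the grasp point, in m); z points along the fingers, y is the line along which they close (so a half turn about z gives the same grasp; the last joint's range is limited). The gripper opens to 85 mm and grips with 20 to 120 N. Pads are 22 mm wide; open, the fingers measure 114 mm over their backs; the gripper's body (76 mm by 85 mm) begins 54 mm behind the grasp point. The pads swing forward as they close: fully open they stand 13 mm farther back than shut.
Start: joints at [1.12, 0.377, 0.081, 1.274, 0, 1.46], TCP at [0.192, 0.542, 0.231] pointing down, gripper open.
Joint ranges: [-2.72, 2.72], [-0.84, 1.66], [-1.02, 1.22], [-1.77, 2.12], [-1.37, 1.28], [-3.14, 3.14]. Speed limits (rad/s): [2.57, 2.57, 3.14, 3.14, 3.14, 3.14].

## Interface

Orientations are given as [roll, pitch, yaw] about the fixed x, y, z axes, in that order (R = Rz(yaw) Ry(pitch) Rx(roll)).
In Python, from bench import read_state, grab_frame, finish_job, grasp_offset gives the robot as it stands. The module is installed in compiled form; this text tells all that it offers.
- The arm moves only by the tool move_arm, never from a script. Its argument "motion" is text: rows parted by semicolons, each of 5 numbers parted by spaces: the closure, from -1 (fully open) to 1 (shut), then the shift along the tool's x, y, z in units of 0.15 m (1.0 is 0.15 m), then the turn about the tool's z in units of 0.5 rad (1.0 is 0.5 rad). A call has 1 to 5 rows; each row is the pose to reach, as a shift and turn from the pose commanded when the call began, along the tool's axes at that moment; what a row does not reach only later rows make up. A row lasts 1/12 s, in which the tool goes at most 41.7 mm and 7.16 degrees, less where a joint would pass 70% of its speed; a pose out of reach is approached as far as the arm can. A call with a number of a shift or a turn outside -1 to 1 is refused whole. A call with a gripper value outside its range is refused whole. The fingers move at their own pace and stop on an object; "squeeze" is the grip in N (left out, the last holds). Time passes only in rows, so rows that repeat a pose let the fingers close. It gives the time, the measured TCP pose, the force, the opening and the grip force at its end, in the units of the state.
- read_state(): the state, without advancing time (a new reading comes with each control period).
- grab_frame(name): name is "scene" or "side" or "wrist"; returns a dict with "frame" (400x640x3 uint8, red, green, blue), "K" (3x3 intrinsics, pixels), "dist_coeffs" ([k1, k2, p1, p2, k3] as OpenCV has them; the pictures are not rectified), "world_from_camera" (4x4, takes a point from camera to world coordinates). Camera axes: x right, y up, looking along -z (the intrinsics and any distortion apply to the point x, -y, -z); pixel columns grow to the right and rows downward; lengths in m; the calibration is good to about 2 mm. A picture is of the moment at which its call begins. There is no depth.
- finish_job(): hands the job in; it is judged then, once.
The state is a dict: "time_s": time; "joint_pos": joint angles; "joint_velocities": joint speeds; "joint_torque": joint torques, N m; "tcp_pos": TCP position; "eef_rot": TCP orientation; "ft_force": force on the tool from outside, world axes, zero at the start; "moment": the same for the moment, N m; "opening": opening from 0.0 (shut) to 1.0 (fully open); "gripper_force": force on a finger pad.
Only numpy, scipy, OpenCV 4.12 (cv2) and the standard library are available. Lean on these libraries where they do the work, as an engineer would, in place of code of your own. Each camera call takes 0.05 s, during which the arm holds its last target. There are 200 camera calls.

## Task

Move the four sample containers one by one from the grey rack into the white tray, one to a pocket, in reverse order: the container that stands nearest the grey rack's orange end goes into the pocket farthest from the white tray's orange end, the second into the second farthest, and so on. Set each down gently, without dropping it or tipping it over, and leave all four standing upright on the pocket floors, released and at rest.

Things in the scene. Friction and masses are not known exactly. Their poses are not given: they have to be found in the camera images.
- start_rack: Grey plastic rack in which the containers stand at first: fixed, 268 x 68 mm, four pockets in a row along its y (62 x 60 mm inside, walls 4 mm thick), orange end plate 8 mm thick, 18 high at its +y end. Origin: underside, centre of the row, on the worktop. Pocket centres y = -99, -33, 33, 99 mm (99: next to the orange end), x = 0. Pocket floor at z = 5 mm, wall tops 14 mm.
- tray: White plastic tray, empty at the start, shaped like the grey rack: fixed, 268 x 68 mm, four pockets in a row along its y (62 x 60 mm inside, walls 4 mm thick), orange end plate 8 mm thick, 18 high at its +y end. Origin: underside, centre of the row, on the worktop. Pocket centres y = -99, -33, 33, 99 mm (99: next to the orange end), x = 0. Pocket floor at z = 5 mm, wall tops 14 mm.
- blue_vial: Small vial with a blue cap: cap 23 mm across, 49 high; the fingers close on the body (32 mm up) at 16 to 22 mm. Stands at the start on its own pad in the grey rack, underside 7 mm above the worktop. Origin: centre of its underside, z up its axis.
- green_vial: Vial with a green cap: cap 28 mm across, 60 high; the fingers close on the body (32 mm up) at 20 to 28 mm. Stands at the start on its own pad in the grey rack, underside 7 mm above the worktop. Origin: centre of its underside, z up its axis.
- white_vial: Wide vial with a white cap: cap 35 mm across, 64 high; the fingers close on the body (32 mm up) at 26 to 35 mm. Stands at the start on its own pad in the grey rack, underside 7 mm above the worktop. Origin: centre of its underside, z up its axis.
- red_bottle: White bottle with a dark red screw cap: 37 mm across up to about 45 mm, 72 high, cap 23 mm across above 60 mm. Stands at the start on its own pad in the grey rack, underside 7 mm above the worktop. Origin: centre of its underside, z up its axis.
- blue_pad: Blue square pad, 54 x 54 x 2 mm, fixed in the grey rack's pocket under the blue vial; it stays there and so shows in which pocket that container stood at the start. Origin: centre of its underside, axes as the grey rack's.
- green_pad: Green square pad, 54 x 54 x 2 mm, fixed in the grey rack's pocket under the green vial; it stays there and so shows in which pocket that container stood at the start. Origin: centre of its underside, axes as the grey rack's.
- white_pad: White square pad, 54 x 54 x 2 mm, fixed in the grey rack's pocket under the white vial; it stays there and so shows in which pocket that container stood at the start. Origin: centre of its underside, axes as the grey rack's.
- red_pad: Red square pad, 54 x 54 x 2 mm, fixed in the grey rack's pocket under the red bottle; it stays there and so shows in which pocket that container stood at the start. Origin: centre of its underside, axes as the grey rack's.

How it is judged:
By the outcome, as a careful person would: the job done as asked, in the order asked, and still so for the second after the job is handed in, with the robot touching nothing.
It also fails if it takes over 112 s, if anything falls off the work surface, if the arm or the gripper's body presses on something with over 40 N, if the wrist force passes 120 N, or if a joint passes its speed limit or range.

## Working session

There is one attempt and no reset: what is moved stays moved. The work goes in short steps, Python scripts to look and compute and a tool call to move; the robot and the scene stay as the last step left them, time stands still between calls to the robot, and variables do not carry over. Pictures are saved under pics/ and viewed, at most 14 in all, crops included, and the job is handed in when it is done.

Besides the shell and the picture viewer there is one more tool, called after ">>>" by a JSON object that holds its "api" and its "payload", one argument or row to a line. move_arm: Moves the arm, as the interface text tells. Its arguments: {"type":"object","properties":{"motion":{"type":"string"},"squeeze":{"type":"number"}},"required":["motion"]}

```bash
mkdir -p pics
python3 - <<'E'
from bench import *
import cv2,numpy as np
print(read_state(),grasp_offset)
for n in("scene","side","wrist"):
    d=grab_frame(n);cv2.imwrite(f"pics/{n}0.png",d["frame"][:,:,::-1]);print(n,d["K"],d["dist_coeffs"],d["world_from_camera"])
E
```

```text
{'time_s': 0.0, 'joint_pos': array([ 1.11968912e+00,  3.78094107e-01,  7.96263709e-02,  1.27439284e+00,
       -3.17497452e-05,  1.46051190e+00]), 'joint_velocities': array([ 0.00089853, -0.00012425,  0.00186594, -0.00019708,  0.00054198,
        0.00076071]), 'joint_torque': array([-7.43360270e-04, -4.63610065e+01,  2.69873518e+01,  2.11113511e-02,
       -6.58060435e-05,  4.81920679e-06]), 'tcp_pos': array([0.19190885, 0.54133442, 0.23034333]), 'eef_rot': array([-3.13953745e+00, -1.95636270e-04,  2.80076971e+00]), 'ft_force': array([-0.08014867, -0.58602257, -0.72928118]), 'moment': array([ 0.0125645 , -0.04075969,  0.04385246]), 'gripper_force': 0.0, 'opening': 1.000737821930109} 0.0187
scene [[500.18125863   0.         331.3893215 ]
 [  0.         500.18125863 209.12583733]
 [  0.           0.           1.        ]] [-0.10313788  0.          0.          0.          0.        ] [[ 0.43523027  0.65184788 -0.6210225  -0.32009042]
 [-0.90016813  0.30242739 -0.31342465 -0.41415752]
 [-0.01649098  0.69543656  0.71839824  0.98884973]
 [ 0.          0.          0.          1.        ]]
side [[363.64199757   0.         315.08208628]
 [  0.         363.64199757 198.83885546]
 [  0.           0.           1.        ]] [0.02529267 0.         0.         0.         0.        ] [[ 0.9995701   0.02802872 -0.00860297  0.49462626]
 [-0.0222627   0.53464768 -0.84478177 -0.87681399]
 [-0.01907859  0.84461012  0.53504183  0.61617769]
 [ 0.          0.          0.          1.        ]]
wrist [[358.36567896   0.         317.34528589]
 [  0.         358.36567896 197.18010176]
 [  0.           0.           1.        ]] [-0.01382841  0.          0.          0.          0.        ] [[ 0.3339931  -0.90359113 -0.26827538  0.12353982]
 [ 0.9425745   0.31976104  0.09646856  0.56638661]
 [-0.00138412 -0.28508937  0.95849994  0.37157401]
 [ 0.          0.          0.          1.        ]]
```

View pics/scene0.png

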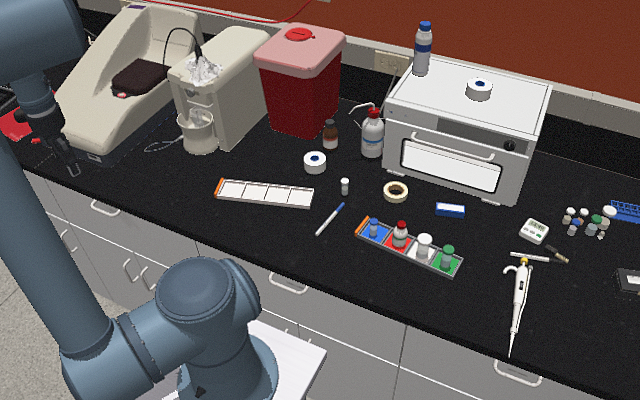

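View pics/side0.png

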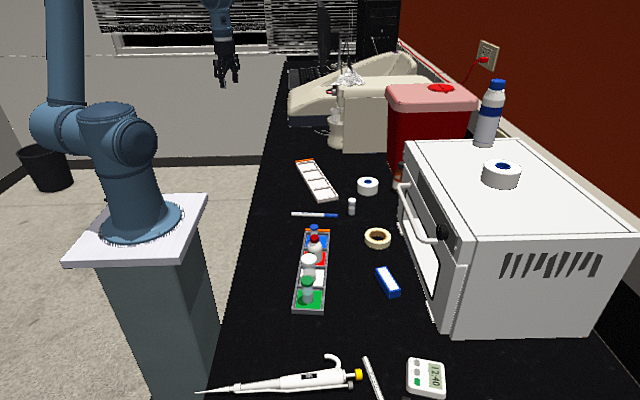

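View pics/wrist0.png

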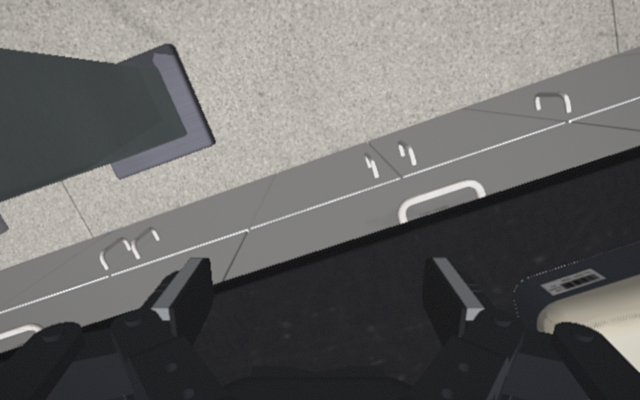

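Scene picture: the grey rack spans px (355,218)–(462,277), with its orange end at left (361,226). From the orange end the order is blue, red, white, green. The white tray spans (216,180)–(313,207), with its orange end at left (220,187). Side picture: tray (295–338,158–202) and rack (292–330,228–314), both with their orange ends at the far end (+y). The wrist view shows only the counter edge.

```bash
cat > h.py <<'E'
import cv2,numpy as np
from bench import *
def ray(d,px):
    u=cv2.undistortPoints(np.float64(px).reshape(-1,1,2),d["K"],np.float64(d["dist_coeffs"]))[:,0]
    T=np.array(d["world_from_camera"]);v=np.c_[u[:,0],-u[:,1],-np.ones(len(u))]@T[:3,:3].T
    return T[:3,3],v
def onz(d,px,z):
    o,v=ray(d,px);return o+v*((z-o[2])/v[:,2])[:,None]
def meet(rays):
    A=0;b=0
    for o,v in rays:
        v=v[0]/np.linalg.norm(v[0]);P=np.eye(3)-np.outer(v,v);A=A+P;b=b+P@o
    return np.linalg.solve(A,b)
def hsv(d): return cv2.cvtColor(d["frame"],cv2.COLOR_RGB2HSV)
def blobs(m,roi=None,amin=15):
    m=m.astype(np.uint8)
    if roi: k=np.zeros_like(m);x0,y0,x1,y1=roi;k[y0:y1,x0:x1]=1;m=m*k
    n,l,s,c=cv2.connectedComponentsWithStats(m)
    return [(s[i,4],c[i],l==i) for i in sorted(range(1,n),key=lambda i:-s[i,4]) if s[i,4]>=amin]
E
python3 - <<'E'
from h import *
np.set_printoptions(precision=4,suppress=True)
R={"scene":((205,170,325,215),(348,212,470,282)),"side":((285,150,345,210),(286,222,336,318))}
for n in R:
    d=grab_frame(n);H=hsv(d);f=d["frame"].astype(int)
    for nm,roi in zip(("tray","rack"),R[n]):
        o=(H[...,0]>5)&(H[...,0]<22)&(H[...,1]>140)&(H[...,2]>120)
        for a,c,_ in blobs(o,roi)[:2]: print(n,nm,"orange",a,c,onz(d,[c],.014))
        w=(H[...,2]>70)
        m=blobs(w,roi)[0][2]; 
        p=np.argwhere(m)[:,::-1]
        P=onz(d,p,.010)[:,:2]*1000
        (c,s,a)=cv2.minAreaRect(P.astype(np.float32));print(n,nm,c,s,a)
        print(cv2.boxPoints((c,s,a)))
    hh={"blue":(H[...,0]>100)&(H[...,0]<125)&(H[...,1]>120),"green":(H[...,0]>45)&(H[...,0]<85)&(H[...,1]>120),"red":((H[...,0]>170)|(H[...,0]<4))&(H[...,1]>120)}
    for k,m in hh.items():
        for a,c,_ in blobs(m,R[n][1])[:3]: print(n,k,a,c,onz(d,[c],.007))
E
```

```text
scene tray orange 58 [218.1552 186.1034] [[0.4686 0.3463 0.014 ]]
scene tray (502.40771484375, 217.014404296875) (88.14012145996094, 284.86328125) 14.884458541870117
[[423.2299 343.3466]
 [496.4029  68.0416]
 [581.5856  90.6823]
 [508.4125 365.9872]]
scene rack orange 73 [360.9589 224.8904] [[ 0.5034 -0.0845  0.014 ]]
scene rack (507.7249755859375, -218.51100158691406) (281.0333557128906, 115.05997467041016) 83.68470001220703
[[ 435.0873 -351.8467]
 [ 549.449  -364.5032]
 [ 580.3627  -85.1753]
 [ 466.0009  -72.5188]]
scene blue 277 [375.2166 230.6101] [[ 0.5065 -0.1241  0.007 ]]
scene blue 151 [451.1126 214.1656] [[ 0.648  -0.2882  0.007 ]]
scene green 226 [444.969  264.2478] [[ 0.4761 -0.3231  0.007 ]]
scene green 90 [448.0556 249.5889] [[ 0.5246 -0.3165  0.007 ]]
scene red 162 [396.7654 244.0309] [[ 0.4872 -0.1916  0.007 ]]
scene red 71 [400.8873 224.    ] [[ 0.5568 -0.177   0.007 ]]
side tray orange 35 [303.1714 159.8571] [[0.466  0.3479 0.014 ]]
side tray (506.0584411621094, 214.99969482421875) (76.2606201171875, 310.8913879394531) 15.436849594116211
[[427.9278 354.6882]
 [510.6797  55.0124]
 [584.1891  75.3112]
 [501.4372 374.987 ]]
side rack orange 37 [323.3243 230.    ] [[ 0.5232 -0.0858  0.014 ]]
side rack orange 16 [307.1875 229.0625] [[ 0.4793 -0.0795  0.014 ]]
side rack (493.425048828125, -203.66183471679688) (304.15435791015625, 69.59016418457031) 83.96015167236328
[[ 442.8215 -351.2337]
 [ 512.0254 -358.556 ]
 [ 544.0286  -56.09  ]
 [ 474.8247  -48.7677]]
side blue 88 [323.0795 240.2841] [[ 0.521  -0.1214  0.007 ]]
side blue 58 [313.3276 226.5517] [[ 0.4963 -0.0594  0.007 ]]
side blue 33 [307.3939 239.8788] [[ 0.4795 -0.1177  0.007 ]]
side green 306 [309.4248 300.3137] [[ 0.483 -0.326  0.007]]
side green 116 [306.6034 280.8362] [[ 0.477  -0.2676  0.007 ]]
side red 73 [322.0685 259.4384] [[ 0.5155 -0.1962  0.007 ]]
side red 63 [314.    238.127] [[ 0.4972 -0.1111  0.007 ]]
```

Run:
```python
import cv2,numpy as np
a=cv2.imread("pics/scene0.png");b=cv2.imread("pics/side0.png")
A=cv2.resize(a[205:285,345:475],None,fx=5,fy=5,interpolation=0)
B=cv2.resize(b[220:320,285:340],None,fx=2*2,fy=4,interpolation=0)
cv2.imwrite("pics/crop1.png",A[:, :]);print(A.shape)
```

```text
(400, 650, 3)
```

View pics/crop1.png

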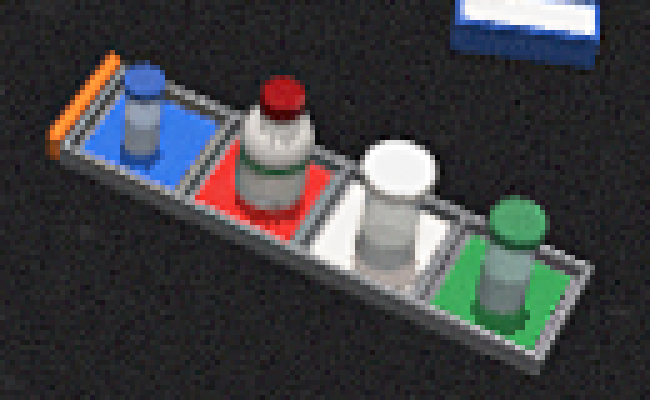

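Crop: rack from the orange end (55,100) holds the blue vial (143,80), red bottle (283,95), white vial (400,160) and green vial (517,220), each on its own colour pad.

Next I'll move the wrist camera over the tray, then over the rack.

```bash
cat >> h.py <<'E'
from scipy.spatial.transform import Rotation as Ro
def plan(x,y,z,yaw,cur=None):
    s=read_state();R=Ro.from_euler("xyz",s["eef_rot"]).as_matrix()
    t=R.T@(np.array([x,y,z])-s["tcp_pos"]);dy=(s["eef_rot"][2]-yaw+np.pi)%(2*np.pi)-np.pi
    print("t",round(s["time_s"],2),"tcp",s["tcp_pos"].round(4),"yaw",s["eef_rot"].round(4),"-> units",(t/.15).round(3),"turn",round(dy/.5,3))
E
python3 -c "
from h import *
plan(.495,.25,.26,1.833)"
```

```text
t 0.25 tcp [0.1921 0.5417 0.2309] yaw [-3.1407e+00 -1.0000e-04  2.8008e+00] -> units [-2.553 -1.158 -0.194] turn 1.936
```

>>> {"api": "move_arm", "payload": {
  "motion": "-1 -1 -0.4 -0.1 1; -1 -1 -0.4 -0.1 1; -1 -1 -0.4 -0.1 1; -1 -1 -0.4 -0.1 1; -1 -1 -0.4 -0.1 1",
  "squeeze": 30
}}

```text
time_s: 0.67
tcp_pos: [0.3182, 0.4317, 0.247]
eef_rot: [3.14, 0.003, 2.29]
ft_force: [0.2, 0.6, -0.2]
opening: 1.0
gripper_force: 0.0
```

```bash
python3 -c "
from h import *
plan(.495,.25,.26,1.833)"
```

```text
t 0.67 tcp [0.3182 0.4317 0.247 ] yaw [3.1399e+00 3.0000e-03 2.2900e+00] -> units [-1.688  0.089 -0.081] turn 0.914
```

>>> {"api": "move_arm", "payload": {
  "motion": "-1 -1 0 -0.1 0.91; -1 -1 0 -0.1 0.91; -1 -1 0 -0.1 0.91; -1 -1 0 -0.1 0.91; -1 -1 0 -0.1 0.91"
}}

```text
time_s: 1.08
tcp_pos: [0.4167, 0.3206, 0.2618]
eef_rot: [3.14, 0.001, 1.838]
ft_force: [-0.4, 0.6, 0.2]
opening: 1.0
gripper_force: 0.0
```

```bash
python3 -c "
from h import *
plan(.495,.25,.26,1.833)"
```

```text
t 1.08 tcp [0.4167 0.3206 0.2618] yaw [3.1396e+00 1.4000e-03 1.8384e+00] -> units [-0.592  0.379  0.014] turn 0.011
```

>>> {"api": "move_arm", "payload": {
  "motion": "-1 -0.59 0.38 0.01 0.01; -1 -0.59 0.38 0.01 0.01; -1 -0.59 0.38 0.01 0.01; -1 -0.59 0.38 0.01 0.01; -1 -0.59 0.38 0.01 0.01"
}}

```text
time_s: 1.5
tcp_pos: [0.4926, 0.2537, 0.2593]
eef_rot: [-3.141, -0.001, 1.84]
ft_force: [-0.2, 0.1, 0.0]
opening: 1.004
gripper_force: 0.0
```

```bash
python3 -c "
from h import *
d=grab_frame('wrist');cv2.imwrite('pics/wtray.png',d['frame'][:,:,::-1]);np.savez('wtray.npz',**{k:np.array(v) for k,v in d.items()})
plan(.52,-.17,.26,1.461)"
```

```text
t 1.55 tcp [0.4918 0.2544 0.2595] yaw [-3.1406e+00 -8.0000e-04  1.8415e+00] -> units [-2.776 -0.576 -0.005] turn 0.761
```

View pics/wtray.png

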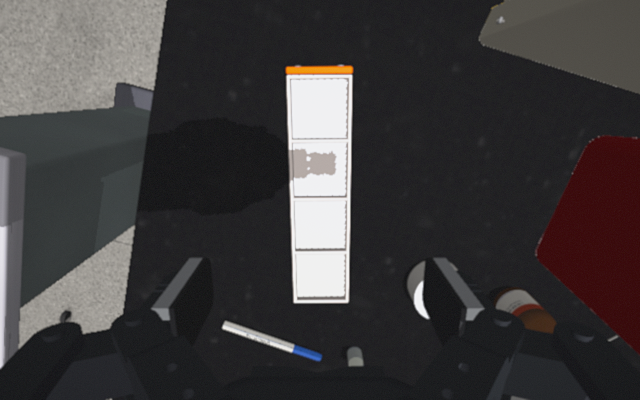

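The tray spans px (288,66)–(352,302). Its orange plate is at the top (rows 66–73), and the pockets lie at rows 78–300.

```bash
cat > meas.py <<'E'
from h import *
np.set_printoptions(precision=2,suppress=True)
def quad(d,m,z):
    c=max(cv2.findContours(cv2.morphologyEx(m.astype(np.uint8),cv2.MORPH_CLOSE,np.ones((7,7))),cv2.RETR_EXTERNAL,cv2.CHAIN_APPROX_NONE)[0],key=cv2.contourArea)
    P=onz(d,c[:,0].astype(float),z)[:,:2].astype(np.float32)*1000
    r=cv2.minAreaRect(P);return r,cv2.boxPoints(r)
E
python3 - <<'E'
from meas import *
d=dict(np.load('wtray.npz'));H=hsv(d)
w=(H[...,2]>150)&(H[...,1]<60); o=(H[...,0]>5)&(H[...,0]<25)&(H[...,1]>140)&(H[...,2]>120)
roi=np.zeros_like(w);roi[60:310,275:365]=1
for z in (.014,.010): print(z,"white",*quad(d,w&roi,z)); 
print("all",*quad(d,(w|o)&roi,.014)); print("orange",*quad(d,o&roi,.018))
E
```

```text
0.014 white ((506.63360595703125, 212.59808349609375), (67.94002532958984, 266.585693359375), 15.984589576721191) [[437.27 331.38]
 [510.68  75.1 ]
 [576.    93.81]
 [502.58 350.09]]
0.01 white ((506.9788818359375, 211.44422912597656), (68.64321899414062, 269.344970703125), 15.984600067138672) [[436.9  331.46]
 [511.07  72.53]
 [577.06  91.43]
 [502.89 350.36]]
all ((505.2978210449219, 216.5782012939453), (68.33543395996094, 274.9642333984375), 15.976217269897461) [[434.61 339.35]
 [510.29  75.  ]
 [575.99  93.81]
 [500.31 358.15]]
orange ((468.5356750488281, 344.996337890625), (67.64710235595703, 7.631717205047607), 15.494297981262207) [[434.92 339.64]
 [436.96 332.28]
 [502.15 350.35]
 [500.11 357.71]]
```

>>> {"api": "move_arm", "payload": {
  "motion": "-1 -1 -0.2 0 0.38; -1 -1 -0.2 0 0.38; -1 -1 -0.2 0 0.38; -1 -1 -0.2 0 0.38; -1 -1 -0.2 0 0.38"
}}

```text
time_s: 1.97
tcp_pos: [0.5029, 0.0985, 0.26]
eef_rot: [-3.141, 0.002, 1.648]
ft_force: [-0.3, 1.1, -1.0]
opening: 0.999
gripper_force: 0.0
```

```bash
python3 -c "
from h import *
plan(.52,-.17,.26,1.461)"
```

```text
t 1.97 tcp [0.5029 0.0985 0.26  ] yaw [-3.1415e+00  1.6000e-03  1.6479e+00] -> units [-1.793 -0.024  0.003] turn 0.374
```

>>> {"api": "move_arm", "payload": {
  "motion": "-1 -0.9 0 0 0.37; -1 -0.9 0 0 0.37; -1 -0.9 0 0 0.37; -1 -0.9 0 0 0.37; -1 -0.9 0 0 0.37"
}}

```text
time_s: 2.38
tcp_pos: [0.5143, -0.034, 0.2597]
eef_rot: [-3.142, -0.0, 1.464]
ft_force: [0.3, -0.2, -0.6]
opening: 0.999
gripper_force: 0.0
```

```bash
python3 -c "
from h import *
plan(.52,-.17,.26,1.461)"
```

```text
t 2.38 tcp [ 0.5143 -0.034   0.2597] yaw [-3.1416e+00 -3.0000e-04  1.4640e+00] -> units [-0.897  0.134 -0.002] turn 0.006
```

>>> {"api": "move_arm", "payload": {
  "motion": "-1 -0.9 0 0 0; -1 -0.9 0 0 0; -1 -0.9 0 0 0; -1 -0.9 0 0 0; -1 -0.9 0 0 0"
}}

```text
time_s: 2.8
tcp_pos: [0.5003, -0.1677, 0.2596]
eef_rot: [3.142, -0.001, 1.464]
ft_force: [-0.3, 0.4, -0.2]
opening: 1.0
gripper_force: 0.0
```

```bash
python3 -c "
from h import *
d=grab_frame('wrist');cv2.imwrite('pics/wrack.png',d['frame'][:,:,::-1]);np.savez('wrack.npz',**{k:np.array(v) for k,v in d.items()})
plan(.52,-.17,.26,1.461)"
```

```text
t 2.85 tcp [ 0.5004 -0.1662  0.2597] yaw [-3.1414e+00 -1.7000e-03  1.4662e+00] -> units [-0.012  0.133 -0.002] turn 0.01
```

View pics/wrack.png

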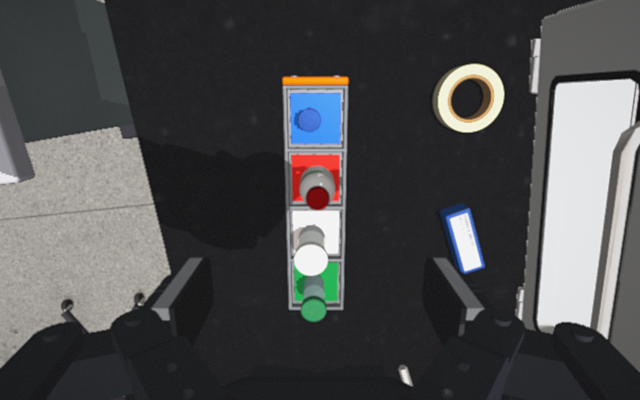

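The rack spans px (283,77)–(345,309), orange plate at the top. Cap tops: blue (309,120), red (318,198), white (311,258), green (314,310). Order confirmed.

Run:
```python
from meas import *
d=dict(np.load('wrack.npz'));H=hsv(d);h,s,v=[H[...,i].astype(int) for i in range(3)]
for p in [(309,120),(295,100),(318,198),(300,175),(311,258),(300,225),(314,310),(300,270),(286,150)]: print(p,H[p[1],p[0]],end=' ')
print()
roi=np.zeros(h.shape,bool);roi[84:312,278:352]=1
g=(v>60)&(s<60)|(s>120)&(v>60)
P,o=None,(h>5)&(h<25)&(s>140)&(v>120)
print("orange",*quad(d,o,.018))
G=g&roi; G[:,:]&=True
m=G.copy();m[296:]=False
r=quad(d,m,.014);print("rack partial",*r)
bv,rv,gv=v[120,309],v[198,318],v[310,314]
C={"blue":((h>100)&(h<125)&(s>120)&(abs(v-bv)<20),.056,(295,105,325,135)),
"red":(((h>170)|(h<6))&(s>120)&(abs(v-rv)<35),.079,(300,182,335,212)),
"white":((s<30)&(v>225),.071,(290,240,332,278)),
"green":((h>45)&(h<85)&(s>90)&(abs(v-gv)<25),.067,(298,293,330,325))}
for k,(m,z,roi) in C.items():
    a,c,b=blobs(m,roi)[0]
    pts=np.argwhere(b)[:,::-1].astype(float)
    Q=onz(d,pts,z)[:,:2]*1000
    hull=cv2.convexHull(Q.astype(np.float32))
    e=cv2.fitEllipse(hull) if len(hull)>5 else None
    print(k,a,c,"mean",Q.mean(0),"circ",cv2.minEnclosingCircle(Q.astype(np.float32)),"ell",e)
```

```text
(309, 120) [110 174 221] (295, 100) [105 181 245] (318, 198) [178 233 116] (300, 175) [  1 209 176] (311, 258) [120   1 244] (300, 225) [ 90   1 245] (314, 310) [ 71 146 164] (300, 270) [143   4 248] (286, 150) [105   8 189] 
orange ((506.77972412109375, -84.11149597167969), (7.770998001098633, 67.28203582763672), 83.92264556884766) [[472.92 -84.41]
 [539.82 -91.54]
 [540.64 -83.81]
 [473.74 -76.69]]
rack partial ((493.54913330078125, -210.61395263671875), (246.80508422851562, 69.39939880371094), 83.9378433227539) [[ 446.01 -329.66]
 [ 515.02 -336.99]
 [ 541.09  -91.57]
 [ 472.08  -84.24]]
blue 410 [309.76 120.1 ] mean [ 498.08 -120.58] circ ((496.29925537109375, -120.712158203125), 12.541675567626953) ell ((497.0547790527344, -120.39872741699219), (22.137516021728516, 24.041017532348633), 134.4088897705078)
red 378 [317.34 198.29] mean [ 497.77 -191.09] circ ((497.652587890625, -190.9642333984375), 10.850127220153809) ell ((497.6518249511719, -191.30938720703125), (20.693607330322266, 21.35865020751953), 136.88150024414062)
white 785 [310.5 259.7] mean [ 483.75 -257.33] circ ((483.6232604980469, -257.5183410644531), 16.84628677368164) ell ((483.72430419921875, -257.55487060546875), (33.28582763671875, 33.40536117553711), 119.78495025634766)
green 395 [313.33 310.05] mean [ 479.86 -318.71] circ ((479.71929931640625, -318.70343017578125), 12.96904468536377) ell ((479.81201171875, -318.8244323730469), (25.238664627075195, 25.479318618774414), 117.37044525146484)
```

>>> {"api": "move_arm", "payload": {
  "motion": "-1 0.3 -0.05 0.2 0; -1 0.3 -0.05 0.45 0; -1 0.3 -0.05 0.7 0; -1 0.3 -0.05 0.9 0; -1 0.3 -0.05 0.9 0"
}}

```text
time_s: 3.27
tcp_pos: [0.4923, -0.1166, 0.1188]
eef_rot: [-3.13, -0.004, 1.47]
ft_force: [-1.8, 0.3, 0.1]
opening: 0.999
gripper_force: 0.0
```

```bash
python3 -c "
from h import *
plan(.4975,-.1205,.020,1.465)"
```

```text
t 3.27 tcp [ 0.4923 -0.1166  0.1188] yaw [-3.1298 -0.0044  1.4704] -> units [-0.025  0.045  0.658] turn 0.011
```

>>> {"api": "move_arm", "payload": {
  "motion": "-1 0 0 0.15 0; -1 0 0 0.25 0; -1 0 0 0.3 0; -1 0 0 0.3 0; -1 0 0 0.3 0"
}}

```text
time_s: 3.68
tcp_pos: [0.4983, -0.1213, 0.0811]
eef_rot: [3.14, -0.0, 1.467]
ft_force: [-0.4, 0.3, 0.1]
opening: 0.999
gripper_force: 0.0
```

```bash
python3 -c "
from h import *
plan(.4975,-.1205,.020,1.465)"
```

```text
t 3.68 tcp [ 0.4983 -0.1213  0.0811] yaw [ 3.1404e+00 -2.0000e-04  1.4671e+00] -> units [ 0.005 -0.006  0.407] turn 0.004
```

Settled readings are accurate. Now descend, then close.

>>> {"api": "move_arm", "payload": {
  "motion": "-1 0 0 0.15 0; -1 0 0 0.3 0; -1 0 0 0.38 0; -1 0 0 0.4 0; -0.3 0 0 0.4 0"
}}

```text
time_s: 4.1
tcp_pos: [0.4978, -0.1219, 0.0204]
eef_rot: [3.141, -0.0, 1.466]
ft_force: [0.4, 0.4, 1.1]
opening: 0.881
gripper_force: 0.0
```

>>> {"api": "move_arm", "payload": {
  "motion": "0 0 0 0 0; 0.4 0 0 0 0; 0.8 0 0 0 0; 0.8 0 0 0 0; 0.8 0 0 0 0",
  "squeeze": 25
}}

```text
time_s: 4.52
tcp_pos: [0.4981, -0.1223, 0.0205]
eef_rot: [3.14, 0.0, 1.466]
ft_force: [-1.1, -0.1, 4.3]
opening: 0.193
gripper_force: 28.0
```

>>> {"api": "move_arm", "payload": {
  "motion": "1 0 0 0 0; 1 0 0 -0.1 0; 1 0 0 -0.25 0; 1 0 0 -0.4 0; 1 0 0 -0.6 0"
}}

```text
time_s: 4.93
tcp_pos: [0.4958, -0.1214, 0.1092]
eef_rot: [-3.138, -0.001, 1.466]
ft_force: [0.7, -0.3, -0.5]
opening: 0.194
gripper_force: 27.8
```

```bash
python3 -c "
from h import *
d=grab_frame('wrist');cv2.imwrite('pics/g1.png',d['frame'][:,:,::-1])
plan(.5338,.1178,.12,1.850)"
```

```text
t 4.98 tcp [ 0.4998 -0.1229  0.1159] yaw [3.1355e+00 1.5000e-03 1.4659e+00] -> units [ 1.619  0.057 -0.029] turn -0.768
```

View pics/g1.png

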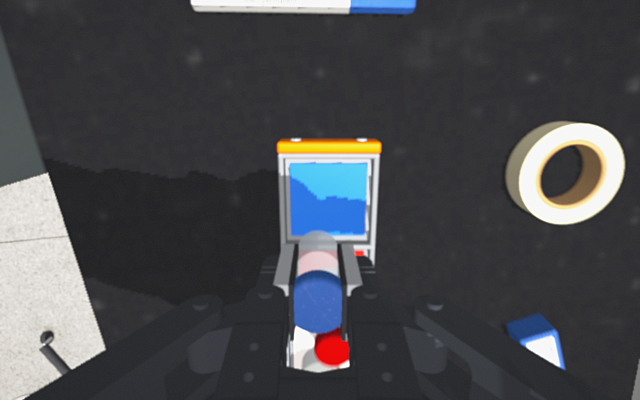

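The blue vial is held upright between the pads at (318,290), and its pocket is empty.

>>> {"api": "move_arm", "payload": {
  "motion": "1 0.1 0 -0.05 -0.1; 1 0.3 0.01 -0.1 -0.2; 1 0.55 0.02 -0.1 -0.3; 1 0.8 0.03 -0.1 -0.4; 1 1 0.03 -0.1 -0.4"
}}

```text
time_s: 5.4
tcp_pos: [0.5179, 0.0288, 0.125]
eef_rot: [3.141, -0.001, 1.668]
ft_force: [0.7, -0.8, 0.3]
opening: 0.195
gripper_force: 27.7
```

```bash
python3 -c "
from h import *
plan(.5338,.1178,.10,1.850)"
```

```text
t 5.4 tcp [0.5179 0.0288 0.125 ] yaw [ 3.1407e+00 -6.0000e-04  1.6677e+00] -> units [0.58  0.162 0.167] turn -0.365
```

>>> {"api": "move_arm", "payload": {
  "motion": "1 0.2 0.1 0 -0.12; 1 0.45 0.16 0.05 -0.24; 1 0.58 0.16 0.1 -0.36; 1 0.58 0.16 0.15 -0.36; 1 0.58 0.16 0.15 -0.36"
}}

```text
time_s: 5.82
tcp_pos: [0.5317, 0.1162, 0.1005]
eef_rot: [-3.138, -0.0, 1.847]
ft_force: [-0.4, -0.6, -0.9]
opening: 0.195
gripper_force: 27.7
```

```bash
python3 -c "
from h import *
plan(.5338,.1178,.0185,1.850)"
```

```text
t 5.82 tcp [0.5317 0.1162 0.1005] yaw [-3.1384e+00 -1.0000e-04  1.8474e+00] -> units [0.006 0.018 0.546] turn -0.005
```

>>> {"api": "move_arm", "payload": {
  "motion": "1 0 0.01 0.12 0; 1 0 0.01 0.27 0; 1 0 0.01 0.4 0; 1 0 0.01 0.47 0; 1 0 0.01 0.49 0"
}}

```text
time_s: 6.23
tcp_pos: [0.5329, 0.1145, 0.0269]
eef_rot: [-3.138, -0.0, 1.844]
ft_force: [-0.1, -1.2, -0.2]
opening: 0.191
gripper_force: 27.7
```

```bash
python3 -c "
from h import *
plan(.5338,.1178,.0185,1.850)"
```

```text
t 6.23 tcp [0.5329 0.1145 0.0269] yaw [-3.1375e+00 -4.0000e-04  1.8435e+00] -> units [0.019 0.012 0.056] turn -0.013
```

>>> {"api": "move_arm", "payload": {
  "motion": "1 0.01 0.01 0.02 0; 1 0.01 0.01 0.035 0; 1 0.01 0.01 0.045 0; 1 0.01 0.01 0.055 0; 1 0.01 0.01 0.055 0"
}}

```text
time_s: 6.65
tcp_pos: [0.5362, 0.1178, 0.021]
eef_rot: [3.141, 0.0, 1.846]
ft_force: [-0.6, -1.3, -0.3]
opening: 0.191
gripper_force: 27.7
```

>>> {"api": "move_arm", "payload": {
  "motion": "1 0 0 0.005 0; 1 0 0 0.01 0; 1 0 0 0.015 0; 1 0 0 0.015 0; 1 0 0 0.015 0"
}}

```text
time_s: 7.07
tcp_pos: [0.536, 0.1179, 0.0186]
eef_rot: [3.141, -0.0, 1.846]
ft_force: [-0.3, -0.2, 3.0]
opening: 0.194
gripper_force: 27.9
```

>>> {"api": "move_arm", "payload": {
  "motion": "0.5 0 0 0 0; 0.4 0 0 0 0; 0.2 0 0 0 0; -0.2 0 0 0 0; -0.6 0 0 0 0"
}}

```text
time_s: 7.48
tcp_pos: [0.5357, 0.1178, 0.0182]
eef_rot: [-3.141, -0.0, 1.846]
ft_force: [-0.1, -0.2, -0.3]
opening: 0.67
gripper_force: 0.0
```

>>> {"api": "move_arm", "payload": {
  "motion": "-1 0 0 -0.03 0; -1 0 0 -0.15 0; -1 0 0 -0.4 0; -1 0 0 -0.7 0; -1 0 0 -0.8 0"
}}

```text
time_s: 7.9
tcp_pos: [0.5379, 0.1181, 0.1435]
eef_rot: [3.135, 0.001, 1.846]
ft_force: [2.2, 1.4, 0.3]
opening: 1.0
gripper_force: 0.0
```

```bash
python3 -c "
from h import *
d=grab_frame('wrist');cv2.imwrite('pics/p1.png',d['frame'][:,:,::-1])
plan(.4977,-.1911,.13,1.465)"
```

```text
t 7.95 tcp [0.5399 0.1183 0.1459] yaw [3.1307e+00 1.8000e-03 1.8459e+00] -> units [-1.908 -0.832  0.101] turn 0.762
```

View pics/p1.png

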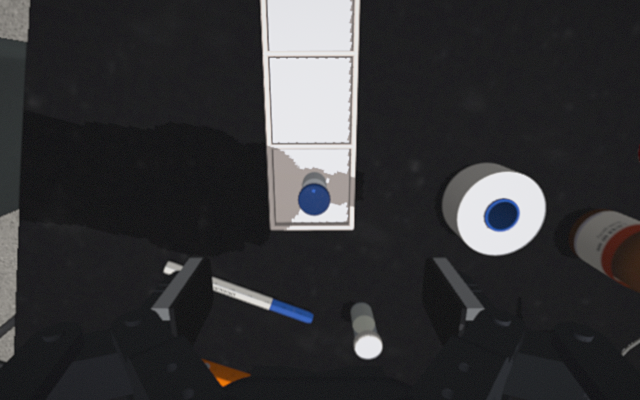

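The blue vial stands upright in the end pocket (314,198). Red next.

>>> {"api": "move_arm", "payload": {
  "motion": "-1 -0.2 -0.1 0 0.15; -1 -0.5 -0.2 0 0.3; -1 -0.75 -0.35 0 0.38; -1 -0.98 -0.45 0 0.38; -1 -0.98 -0.45 0 0.38"
}}

```text
time_s: 8.37
tcp_pos: [0.5097, -0.0477, 0.1384]
eef_rot: [-3.141, 0.003, 1.649]
ft_force: [0.4, 0.6, 0.4]
opening: 1.002
gripper_force: 0.0
```

```bash
python3 -c "
from h import *
plan(.4977,-.1911,.12,1.465)"
```

```text
t 8.37 tcp [ 0.5097 -0.0477  0.1384] yaw [-3.1410e+00  3.1000e-03  1.6488e+00] -> units [-0.946 -0.154  0.126] turn 0.368
```

>>> {"api": "move_arm", "payload": {
  "motion": "-1 -0.25 -0.05 0.03 0.15; -1 -0.5 -0.1 0.06 0.3; -1 -0.75 -0.15 0.09 0.37; -1 -0.95 -0.15 0.12 0.37; -1 -0.95 -0.15 0.12 0.37"
}}

```text
time_s: 8.78
tcp_pos: [0.5006, -0.1908, 0.1197]
eef_rot: [3.141, 0.002, 1.465]
ft_force: [0.3, -0.1, -0.7]
opening: 0.999
gripper_force: 0.0
```

>>> {"api": "move_arm", "payload": {
  "motion": "-1 0 0 0 0; -1 0 0 0.02 0; -1 0 0 0.04 0; -1 0 0 0.04 0; -1 0 0 0.04 0"
}}

```text
time_s: 9.2
tcp_pos: [0.5002, -0.1845, 0.114]
eef_rot: [-3.141, -0.001, 1.473]
ft_force: [0.0, 0.1, 0.3]
opening: 1.002
gripper_force: 0.0
```

```bash
python3 -c "
from h import *
plan(.4977,-.1911,.018,1.465)"
```

```text
t 9.2 tcp [ 0.5002 -0.1845  0.114 ] yaw [-3.1409e+00 -5.0000e-04  1.4727e+00] -> units [-0.045 -0.012  0.64 ] turn 0.015
```

>>> {"api": "move_arm", "payload": {
  "motion": "-1 -0.045 -0.012 0.15 0.01; -1 -0.045 -0.012 0.3 0.01; -1 -0.045 -0.012 0.45 0.01; -1 -0.045 -0.012 0.58 0.01; -1 -0.045 -0.012 0.63 0.01"
}}

```text
time_s: 9.62
tcp_pos: [0.4961, -0.1908, 0.0173]
eef_rot: [-3.138, -0.002, 1.467]
ft_force: [-0.4, -0.6, -1.0]
opening: 0.999
gripper_force: 0.0
```

>>> {"api": "move_arm", "payload": {
  "motion": "-0.6 0 0 0 0; -0.3 0 0 0 0; 0 0 0 0 0; 0.3 0 0 0 0; 0.8 0 0 0 0",
  "squeeze": 30
}}

```text
time_s: 10.03
tcp_pos: [0.4991, -0.193, 0.0214]
eef_rot: [3.139, 0.001, 1.466]
ft_force: [-0.5, 0.8, 5.1]
opening: 0.423
gripper_force: 29.9
```

>>> {"api": "move_arm", "payload": {
  "motion": "1 0 0 0 0; 1 0 0 0 0; 1 0 0 -0.05 0; 1 0 0 -0.15 0; 1 0 0 -0.3 0"
}}

```text
time_s: 10.45
tcp_pos: [0.4963, -0.1916, 0.0642]
eef_rot: [-3.138, -0.001, 1.466]
ft_force: [-0.2, -1.1, -1.1]
opening: 0.419
gripper_force: 30.2
```

```bash
python3 -c "
from h import *
plan(.5156,.1813,.14,1.850)"
```

```text
t 10.45 tcp [ 0.4963 -0.1916  0.0642] yaw [-3.1381e+00 -1.5000e-03  1.4657e+00] -> units [ 2.487 -0.135 -0.501] turn -0.769
```

>>> {"api": "move_arm", "payload": {
  "motion": "1 0.05 0 -0.15 -0.05; 1 0.2 0 -0.3 -0.1; 1 0.4 0 -0.45 -0.2; 1 0.65 -0.02 -0.5 -0.26; 1 0.9 -0.04 -0.5 -0.26"
}}

```text
time_s: 10.87
tcp_pos: [0.5085, -0.0573, 0.1435]
eef_rot: [3.135, 0.002, 1.595]
ft_force: [0.9, -0.9, -1.3]
opening: 0.414
gripper_force: 30.3
```

```bash
python3 -c "
from h import *
plan(.5156,.1813,.14,1.850)"
```

```text
t 10.87 tcp [ 0.5085 -0.0573  0.1435] yaw [3.1351e+00 1.5000e-03 1.5950e+00] -> units [1.589 0.086 0.021] turn -0.51
```

>>> {"api": "move_arm", "payload": {
  "motion": "1 0.2 0 0 -0.07; 1 0.4 0 0 -0.14; 1 0.6 0 0 -0.21; 1 0.8 0.04 0 -0.28; 1 0.9 0.05 0 -0.35"
}}

```text
time_s: 11.28
tcp_pos: [0.5104, 0.0806, 0.1406]
eef_rot: [3.14, -0.001, 1.775]
ft_force: [0.0, 0.6, -0.6]
opening: 0.416
gripper_force: 30.2
```

```bash
python3 -c "
from h import *
plan(.5156,.1813,.11,1.850)"
```

```text
t 11.28 tcp [0.5104 0.0806 0.1406] yaw [ 3.1401e+00 -1.1000e-03  1.7752e+00] -> units [0.65  0.17  0.205] turn -0.15
```

>>> {"api": "move_arm", "payload": {
  "motion": "1 0.2 0.05 0 -0.07; 1 0.4 0.1 0.05 -0.14; 1 0.55 0.15 0.1 -0.15; 1 0.65 0.17 0.15 -0.15; 1 0.65 0.17 0.2 -0.15"
}}

```text
time_s: 11.7
tcp_pos: [0.5161, 0.1811, 0.1102]
eef_rot: [3.14, -0.001, 1.85]
ft_force: [0.1, -0.2, -0.6]
opening: 0.416
gripper_force: 30.2
```

>>> {"api": "move_arm", "payload": {
  "motion": "1 0 0 0.05 0; 1 0 0 0.1 0; 1 0 0 0.15 0; 1 0 0 0.2 0; 1 0 0 0.2 0"
}}

```text
time_s: 12.12
tcp_pos: [0.5146, 0.1771, 0.078]
eef_rot: [-3.139, -0.0, 1.844]
ft_force: [-0.9, 0.2, -0.6]
opening: 0.422
gripper_force: 30.2
```

```bash
python3 -c "
from h import *
plan(.5156,.1813,.0195,1.850)"
```

```text
t 12.12 tcp [0.5146 0.1771 0.078 ] yaw [-3.1386e+00 -1.0000e-04  1.8444e+00] -> units [0.025 0.015 0.39 ] turn -0.011
```

>>> {"api": "move_arm", "payload": {
  "motion": "1 0.01 0.01 0.1 0; 1 0.02 0.01 0.2 0; 1 0.02 0.01 0.3 0; 1 0.02 0.01 0.33 0; 1 0.02 0.01 0.33 0"
}}

```text
time_s: 12.53
tcp_pos: [0.5152, 0.1808, 0.0291]
eef_rot: [-3.139, -0.0, 1.845]
ft_force: [-0.5, -0.0, -0.1]
opening: 0.411
gripper_force: 30.2
```

>>> {"api": "move_arm", "payload": {
  "motion": "1 0 0 0.01 0; 1 0 0 0.02 0; 1 0 0 0.025 0; 1 0 0 0.03 0; 1 0 0 0.03 0"
}}

```text
time_s: 12.95
tcp_pos: [0.5168, 0.1816, 0.0262]
eef_rot: [3.141, -0.0, 1.846]
ft_force: [-0.3, 0.1, -0.7]
opening: 0.414
gripper_force: 30.2
```

>>> {"api": "move_arm", "payload": {
  "motion": "1 0 0 0.01 0; 1 0 0 0.02 0; 1 0 0 0.03 0; 1 0 0 0.035 0; 1 0 0 0.035 0"
}}

```text
time_s: 13.37
tcp_pos: [0.5162, 0.1815, 0.0202]
eef_rot: [-3.141, -0.0, 1.846]
ft_force: [0.0, 0.1, -0.6]
opening: 0.416
gripper_force: 30.2
```

>>> {"api": "move_arm", "payload": {
  "motion": "1 0 0 0.004 0; 1 0 0 0.008 0; 1 0 0 0.012 0; 1 0 0 0.012 0; 1 0 0 0.012 0"
}}

```text
time_s: 13.78
tcp_pos: [0.5165, 0.1816, 0.0194]
eef_rot: [3.141, -0.0, 1.846]
ft_force: [-1.7, -0.1, 5.6]
opening: 0.417
gripper_force: 30.8
```

Contact (5.6 N). Release slowly, then rise.

>>> {"api": "move_arm", "payload": {
  "motion": "0.1 0 0 0 0; 0 0 0 0 0; -0.2 0 0 0 0; -0.5 0 0 0 0; -1 0 0 0 0"
}}

```text
time_s: 14.2
tcp_pos: [0.5165, 0.1815, 0.0186]
eef_rot: [-3.142, -0.0, 1.846]
ft_force: [-0.0, 0.2, 0.5]
opening: 0.862
gripper_force: 0.0
```

>>> {"api": "move_arm", "payload": {
  "motion": "-1 0 0 -0.03 0; -1 0 0 -0.15 0; -1 0 0 -0.4 0; -1 0 0 -0.65 0; -1 0 0 -0.8 0"
}}

```text
time_s: 14.62
tcp_pos: [0.5178, 0.1818, 0.1427]
eef_rot: [3.138, 0.0, 1.846]
ft_force: [1.2, -0.0, 0.8]
opening: 1.003
gripper_force: 0.0
```

```bash
python3 -c "
from h import *
d=grab_frame('wrist');cv2.imwrite('pics/p2.png',d['frame'][:,:,::-1])
plan(.4837,-.2574,.13,1.465)"
```

```text
t 14.67 tcp [0.5203 0.1824 0.1466] yaw [3.1310e+00 5.0000e-04 1.8459e+00] -> units [-2.756 -1.032  0.101] turn 0.762
```

View pics/p2.png

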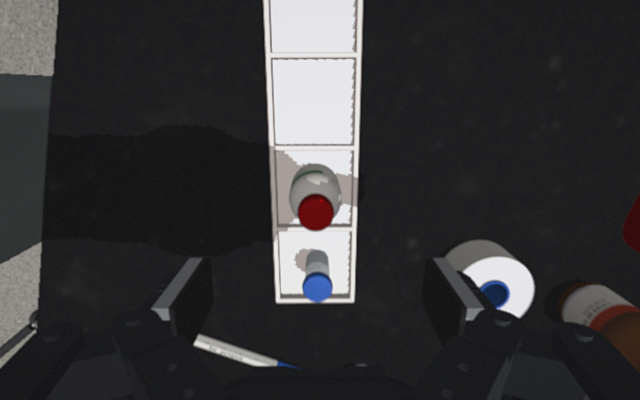

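The red bottle (316,205) and the blue vial (317,280) both stand upright. White vial next.

>>> {"api": "move_arm", "payload": {
  "motion": "-1 -0.2 -0.08 0 0.1; -1 -0.5 -0.2 0 0.2; -1 -0.75 -0.3 0 0.26; -1 -1 -0.38 0 0.26; -1 -1 -0.38 0 0.26"
}}

```text
time_s: 15.08
tcp_pos: [0.502, 0.0159, 0.139]
eef_rot: [-3.141, 0.003, 1.709]
ft_force: [0.4, 0.3, -0.4]
opening: 0.998
gripper_force: 0.0
```

```bash
python3 -c "
from h import *
plan(.4837,-.2574,.13,1.465)"
```

```text
t 15.08 tcp [0.502  0.0159 0.139 ] yaw [-3.1414  0.0032  1.7087] -> units [-1.788 -0.371  0.066] turn 0.487
```

>>> {"api": "move_arm", "payload": {
  "motion": "-1 -0.25 -0.05 0 0.12; -1 -0.5 -0.1 0 0.24; -1 -0.75 -0.15 0.03 0.36; -1 -1 -0.21 0.05 0.48; -1 -1 -0.21 0.05 0.48"
}}

```text
time_s: 15.5
tcp_pos: [0.4927, -0.1372, 0.131]
eef_rot: [3.141, 0.003, 1.467]
ft_force: [0.0, -0.5, 0.2]
opening: 1.003
gripper_force: 0.0
```

```bash
python3 -c "
from h import *
plan(.4837,-.2574,.12,1.465)"
```

```text
t 15.5 tcp [ 0.4927 -0.1372  0.131 ] yaw [3.141  0.0033 1.4668] -> units [-0.803  0.024  0.076] turn 0.004
```

>>> {"api": "move_arm", "payload": {
  "motion": "-1 -0.25 0.02 0.03 0; -1 -0.5 0.02 0.06 0; -1 -0.7 0.02 0.07 0; -1 -0.84 0.02 0.07 0; -1 -0.84 0.02 0.07 0"
}}

```text
time_s: 15.92
tcp_pos: [0.4841, -0.2606, 0.1206]
eef_rot: [3.141, 0.002, 1.472]
ft_force: [-0.1, 0.2, 0.7]
opening: 1.001
gripper_force: 0.0
```

>>> {"api": "move_arm", "payload": {
  "motion": "-1 0 0 0 0; -1 0 0 0.03 0; -1 0 0 0.05 0; -1 0 0 0.05 0; -1 0 0 0.05 0"
}}

```text
time_s: 16.33
tcp_pos: [0.4837, -0.2557, 0.1128]
eef_rot: [-3.141, -0.001, 1.477]
ft_force: [-0.3, 1.2, 0.2]
opening: 0.999
gripper_force: 0.0
```

```bash
python3 -c "
from h import *
plan(.4837,-.2574,.019,1.465)"
```

```text
t 16.33 tcp [ 0.4837 -0.2557  0.1128] yaw [-3.1406e+00 -8.0000e-04  1.4774e+00] -> units [-0.012  0.002  0.625] turn 0.025
```

>>> {"api": "move_arm", "payload": {
  "motion": "-1 -0.01 0 0.15 0.02; -1 -0.01 0 0.3 0.02; -1 -0.01 0 0.45 0.02; -1 -0.01 0 0.57 0.02; -1 -0.01 0 0.62 0.02"
}}

```text
time_s: 16.75
tcp_pos: [0.4822, -0.2568, 0.0178]
eef_rot: [-3.138, -0.002, 1.467]
ft_force: [-1.0, -0.8, -0.6]
opening: 1.003
gripper_force: 0.0
```

>>> {"api": "move_arm", "payload": {
  "motion": "-0.6 0 0 0 0; -0.3 0 0 0 0; 0 0 0 0 0; 0.3 0 0 0 0; 0.8 0 0 0 0",
  "squeeze": 30
}}

```text
time_s: 17.17
tcp_pos: [0.4847, -0.2592, 0.0215]
eef_rot: [3.139, 0.001, 1.466]
ft_force: [-1.6, 0.8, 21.4]
opening: 0.305
gripper_force: 33.9
```

>>> {"api": "move_arm", "payload": {
  "motion": "1 0 0 0 0; 1 0 0 0 0; 1 0 0 -0.05 0; 1 0 0 -0.15 0; 1 0 0 -0.3 0"
}}

```text
time_s: 17.58
tcp_pos: [0.482, -0.2573, 0.0643]
eef_rot: [-3.138, -0.002, 1.466]
ft_force: [0.3, 0.2, -0.8]
opening: 0.303
gripper_force: 29.6
```

```bash
python3 -c "
from h import *
plan(.4974,.2447,.14,1.850)"
```

```text
t 17.58 tcp [ 0.482  -0.2573  0.0643] yaw [-3.1376e+00 -2.3000e-03  1.4657e+00] -> units [ 3.34  -0.251 -0.496] turn -0.769
```

>>> {"api": "move_arm", "payload": {
  "motion": "1 0.05 0 -0.15 -0.05; 1 0.2 0 -0.3 -0.1; 1 0.45 0 -0.45 -0.15; 1 0.7 0 -0.55 -0.2; 1 0.95 0 -0.55 -0.2"
}}

```text
time_s: 18.0
tcp_pos: [0.5009, -0.1165, 0.1519]
eef_rot: [3.135, 0.002, 1.565]
ft_force: [1.0, 1.4, -0.5]
opening: 0.303
gripper_force: 29.6
```

>>> {"api": "move_arm", "payload": {
  "motion": "1 0.25 0 0 -0.07; 1 0.5 0 0 -0.14; 1 0.75 0 0 -0.2; 1 0.95 0 0 -0.26; 1 1 0 0 -0.26"
}}

```text
time_s: 18.42
tcp_pos: [0.4986, 0.0372, 0.1482]
eef_rot: [-3.142, -0.002, 1.701]
ft_force: [-0.4, 0.1, -0.2]
opening: 0.306
gripper_force: 29.6
```

```bash
python3 -c "
from h import *
plan(.4974,.2447,.15,1.850)"
```

```text
t 18.42 tcp [0.4986 0.0372 0.1482] yaw [-3.1415e+00 -1.9000e-03  1.7014e+00] -> units [ 1.373  0.172 -0.009] turn -0.297
```

>>> {"api": "move_arm", "payload": {
  "motion": "1 0.25 0 0 -0.07; 1 0.5 0.05 0 -0.14; 1 0.75 0.1 0 -0.2; 1 0.95 0.17 0 -0.26; 1 1 0.17 0 -0.29"
}}

```text
time_s: 18.83
tcp_pos: [0.507, 0.1889, 0.1482]
eef_rot: [3.139, -0.001, 1.846]
ft_force: [1.1, -0.4, -1.0]
opening: 0.308
gripper_force: 29.6
```

```bash
python3 -c "
from h import *
plan(.4974,.2447,.11,1.850)"
```

```text
t 18.83 tcp [0.507  0.1889 0.1482] yaw [ 3.1393e+00 -1.4000e-03  1.8457e+00] -> units [0.375 0.039 0.255] turn -0.009
```

>>> {"api": "move_arm", "payload": {
  "motion": "1 0.15 0.02 0 0; 1 0.28 0.04 0 0; 1 0.38 0.04 0.1 0; 1 0.38 0.04 0.2 0; 1 0.38 0.04 0.25 0"
}}

```text
time_s: 19.25
tcp_pos: [0.4956, 0.2413, 0.1089]
eef_rot: [-3.139, 0.001, 1.841]
ft_force: [-0.1, -0.5, 0.1]
opening: 0.304
gripper_force: 29.6
```

>>> {"api": "move_arm", "payload": {
  "motion": "1 0 0 0.05 0; 1 0 0 0.1 0; 1 0 0 0.15 0; 1 0 0 0.2 0; 1 0 0 0.2 0"
}}

```text
time_s: 19.67
tcp_pos: [0.4958, 0.2409, 0.0788]
eef_rot: [-3.139, 0.0, 1.84]
ft_force: [-0.3, 0.2, -0.6]
opening: 0.303
gripper_force: 29.6
```

```bash
python3 -c "
from h import *
plan(.4974,.2447,.0195,1.850)"
```

```text
t 19.67 tcp [0.4958 0.2409 0.0788] yaw [-3.1394e+00  2.0000e-04  1.8400e+00] -> units [0.021 0.018 0.395] turn -0.02
```

>>> {"api": "move_arm", "payload": {
  "motion": "1 0.01 0.01 0.1 0; 1 0.02 0.01 0.2 0; 1 0.02 0.01 0.3 0; 1 0.02 0.01 0.34 0; 1 0.02 0.01 0.34 0"
}}

```text
time_s: 20.08
tcp_pos: [0.496, 0.2445, 0.028]
eef_rot: [-3.139, 0.0, 1.841]
ft_force: [-1.3, 1.1, 0.4]
opening: 0.307
gripper_force: 29.6
```

>>> {"api": "move_arm", "payload": {
  "motion": "1 0 0 0.008 0; 1 0 0 0.016 0; 1 0 0 0.02 0; 1 0 0 0.02 0; 1 0 0 0.02 0"
}}

```text
time_s: 20.5
tcp_pos: [0.4977, 0.2452, 0.0268]
eef_rot: [3.14, -0.0, 1.841]
ft_force: [1.0, -1.2, -0.0]
opening: 0.301
gripper_force: 29.6
```

>>> {"api": "move_arm", "payload": {
  "motion": "1 0 0 0.008 0; 1 0 0 0.016 0; 1 0 0 0.02 0; 1 0 0 0.02 0; 1 0 0 0.02 0"
}}

```text
time_s: 20.92
tcp_pos: [0.4972, 0.245, 0.0232]
eef_rot: [-3.141, -0.0, 1.841]
ft_force: [0.0, 0.7, 0.9]
opening: 0.307
gripper_force: 29.6
```

>>> {"api": "move_arm", "payload": {
  "motion": "1 0 0 0.005 0; 1 0 0 0.01 0; 1 0 0 0.015 0; 1 0 0 0.02 0; 1 0 0 0.02 0"
}}

```text
time_s: 21.33
tcp_pos: [0.4971, 0.245, 0.0201]
eef_rot: [-3.141, -0.0, 1.841]
ft_force: [0.7, -0.4, -0.6]
opening: 0.305
gripper_force: 29.6
```

>>> {"api": "move_arm", "payload": {
  "motion": "1 0 0 0.003 0; 1 0 0 0.006 0; 1 0 0 0.008 0; 1 0 0 0.008 0; 1 0 0 0.008 0"
}}

```text
time_s: 21.75
tcp_pos: [0.4973, 0.2451, 0.0196]
eef_rot: [3.141, -0.0, 1.841]
ft_force: [-1.0, -0.4, 6.1]
opening: 0.304
gripper_force: 30.2
```

Contact; release.

>>> {"api": "move_arm", "payload": {
  "motion": "0.35 0 0 0 0; 0.2 0 0 0 0; 0 0 0 0 0; -0.4 0 0 0 0; -1 0 0 0 0"
}}

```text
time_s: 22.17
tcp_pos: [0.4972, 0.245, 0.0189]
eef_rot: [-3.141, -0.0, 1.841]
ft_force: [0.9, -0.6, -0.1]
opening: 0.768
gripper_force: 0.0
```

>>> {"api": "move_arm", "payload": {
  "motion": "-1 0 0 -0.03 0; -1 0 0 -0.15 0; -1 0 0 -0.4 0; -1 0 0 -0.65 0; -1 0 0 -0.85 0"
}}

```text
time_s: 22.58
tcp_pos: [0.4975, 0.2451, 0.1493]
eef_rot: [3.14, -0.0, 1.841]
ft_force: [1.1, 0.4, 0.1]
opening: 1.005
gripper_force: 0.0
```

```bash
python3 -c "
from h import *
d=grab_frame('wrist');cv2.imwrite('pics/p3.png',d['frame'][:,:,::-1])
plan(.4798,-.3187,.13,1.465)"
```

```text
t 22.63 tcp [0.501  0.2464 0.1554] yaw [ 3.1305e+00 -9.0000e-04  1.8409e+00] -> units [-3.593 -1.143  0.154] turn 0.752
```

View pics/p3.png

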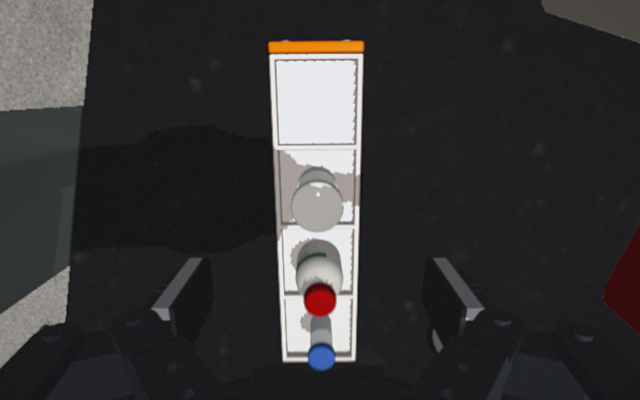

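White (318,200), red (320,285) and blue (321,350) all stand upright; the pocket by the orange end is free. Green last.

>>> {"api": "move_arm", "payload": {
  "motion": "-1 -0.2 -0.08 0 0.1; -1 -0.5 -0.18 0 0.2; -1 -0.75 -0.28 0 0.26; -1 -1 -0.35 0 0.26; -1 -1 -0.35 0 0.26"
}}

```text
time_s: 23.05
tcp_pos: [0.4863, 0.0806, 0.1467]
eef_rot: [-3.141, 0.003, 1.703]
ft_force: [0.5, 0.9, 0.2]
opening: 1.001
gripper_force: 0.0
```

>>> {"api": "move_arm", "payload": {
  "motion": "-1 -0.25 -0.05 0 0.12; -1 -0.5 -0.1 0 0.24; -1 -0.75 -0.15 0 0.3; -1 -1 -0.2 0 0.3; -1 -1 -0.2 0 0.3"
}}

```text
time_s: 23.47
tcp_pos: [0.4783, -0.0719, 0.1469]
eef_rot: [3.14, 0.003, 1.553]
ft_force: [0.4, -0.0, 0.2]
opening: 0.999
gripper_force: 0.0
```

```bash
python3 -c "
from h import *
plan(.4798,-.3187,.13,1.465)"
```

```text
t 23.47 tcp [ 0.4783 -0.0719  0.1469] yaw [3.1403 0.0033 1.5534] -> units [-1.645  0.039  0.118] turn 0.177
```

>>> {"api": "move_arm", "payload": {
  "motion": "-1 -0.25 0 0 0.1; -1 -0.5 0 0 0.17; -1 -0.75 0 0 0.17; -1 -1 0.03 0 0.17; -1 -1 0.03 0 0.17"
}}

```text
time_s: 23.88
tcp_pos: [0.4825, -0.2222, 0.1469]
eef_rot: [3.139, 0.004, 1.47]
ft_force: [0.9, -0.4, 0.7]
opening: 1.001
gripper_force: 0.0
```

```bash
python3 -c "
from h import *
plan(.4798,-.3187,.12,1.465)"
```

```text
t 23.88 tcp [ 0.4825 -0.2222  0.1469] yaw [3.1385 0.0039 1.47  ] -> units [-0.641  0.047  0.182] turn 0.01
```

>>> {"api": "move_arm", "payload": {
  "motion": "-1 -0.25 0.02 0.05 0; -1 -0.5 0.05 0.1 0; -1 -0.67 0.05 0.18 0; -1 -0.67 0.05 0.18 0; -1 -0.67 0.05 0.18 0"
}}

```text
time_s: 24.3
tcp_pos: [0.4785, -0.3169, 0.1185]
eef_rot: [-3.14, -0.002, 1.474]
ft_force: [0.0, -0.7, 0.5]
opening: 0.999
gripper_force: 0.0
```

>>> {"api": "move_arm", "payload": {
  "motion": "-1 0 0 0 0; -1 0 0 0.03 0; -1 0 0 0.05 0; -1 0 0 0.05 0; -1 0 0 0.05 0"
}}

```text
time_s: 24.72
tcp_pos: [0.4788, -0.3161, 0.1119]
eef_rot: [-3.141, -0.0, 1.477]
ft_force: [-1.5, 0.5, 0.4]
opening: 0.997
gripper_force: 0.0
```

```bash
python3 -c "
from h import *
plan(.4798,-.3187,.020,1.465)"
```

```text
t 24.72 tcp [ 0.4788 -0.3161  0.1119] yaw [-3.1413e+00 -4.0000e-04  1.4769e+00] -> units [-0.017  0.008  0.613] turn 0.024
```

>>> {"api": "move_arm", "payload": {
  "motion": "-1 -0.01 0.01 0.15 0.02; -1 -0.01 0.01 0.3 0.02; -1 -0.01 0.01 0.45 0.02; -1 -0.01 0.01 0.57 0.02; -1 -0.01 0.01 0.61 0.02"
}}

```text
time_s: 25.13
tcp_pos: [0.4785, -0.3169, 0.0179]
eef_rot: [-3.138, -0.003, 1.466]
ft_force: [-0.9, -0.3, -0.2]
opening: 1.0
gripper_force: 0.0
```

>>> {"api": "move_arm", "payload": {
  "motion": "-0.6 0 0 0 0; -0.3 0 0 0 0; 0 0 0 0 0; 0.3 0 0 0 0; 0.6 0 0 0 0",
  "squeeze": 27
}}

```text
time_s: 25.55
tcp_pos: [0.481, -0.3194, 0.0218]
eef_rot: [3.14, 0.001, 1.466]
ft_force: [-0.2, 0.9, 0.3]
opening: 0.3
gripper_force: 0.2
```

>>> {"api": "move_arm", "payload": {
  "motion": "1 0 0 0 0; 1 0 0 0 0; 1 0 0 -0.05 0; 1 0 0 -0.15 0; 1 0 0 -0.3 0"
}}

```text
time_s: 25.97
tcp_pos: [0.4784, -0.3172, 0.0643]
eef_rot: [-3.137, -0.003, 1.466]
ft_force: [-0.5, -0.1, 0.6]
opening: 0.24
gripper_force: 30.2
```

```bash
python3 -c "
from h import *
plan(.4792,.3082,.15,1.850)"
```

```text
t 25.97 tcp [ 0.4784 -0.3172  0.0643] yaw [-3.1375e+00 -2.9000e-03  1.4657e+00] -> units [ 4.149 -0.434 -0.558] turn -0.769
```

>>> {"api": "move_arm", "payload": {
  "motion": "1 0.05 0 -0.15 -0.05; 1 0.2 0 -0.3 -0.1; 1 0.45 0 -0.45 -0.15; 1 0.7 0 -0.6 -0.15; 1 0.95 0 -0.6 -0.15"
}}

```text
time_s: 26.38
tcp_pos: [0.4973, -0.1776, 0.16]
eef_rot: [3.135, 0.003, 1.539]
ft_force: [1.4, -0.8, -0.4]
opening: 0.242
gripper_force: 30.2
```

>>> {"api": "move_arm", "payload": {
  "motion": "1 0.25 0 0 -0.07; 1 0.5 0 0 -0.14; 1 0.75 0 0 -0.2; 1 0.95 0 0 -0.2; 1 1 0 0 -0.2"
}}

```text
time_s: 26.8
tcp_pos: [0.4987, -0.0229, 0.1558]
eef_rot: [-3.141, -0.002, 1.646]
ft_force: [-0.2, -0.1, -1.0]
opening: 0.243
gripper_force: 30.1
```

```bash
python3 -c "
from h import *
plan(.4792,.3082,.15,1.850)"
```

```text
t 26.8 tcp [ 0.4987 -0.0229  0.1558] yaw [-3.1410e+00 -2.1000e-03  1.6456e+00] -> units [2.211 0.035 0.043] turn -0.409
```

>>> {"api": "move_arm", "payload": {
  "motion": "1 0.25 0 0 -0.1; 1 0.5 0 0 -0.2; 1 0.75 0 0 -0.3; 1 0.95 0 0 -0.4; 1 1 0 0 -0.4"
}}

```text
time_s: 27.22
tcp_pos: [0.4884, 0.1259, 0.1558]
eef_rot: [3.141, -0.002, 1.846]
ft_force: [-0.3, -0.3, 0.2]
opening: 0.243
gripper_force: 30.1
```

```bash
python3 -c "
from h import *
plan(.4792,.3082,.15,1.850)"
```

```text
t 27.22 tcp [0.4884 0.1259 0.1558] yaw [ 3.1414e+00 -1.6000e-03  1.8462e+00] -> units [1.186 0.271 0.041] turn -0.008
```

>>> {"api": "move_arm", "payload": {
  "motion": "1 0.25 0.05 0 0; 1 0.5 0.1 0 0; 1 0.75 0.2 0 0; 1 0.9 0.27 0 0; 1 1 0.27 0 0"
}}

```text
time_s: 27.63
tcp_pos: [0.4896, 0.2802, 0.1557]
eef_rot: [3.14, -0.0, 1.842]
ft_force: [0.2, -0.2, 0.4]
opening: 0.241
gripper_force: 30.1
```

```bash
python3 -c "
from h import *
plan(.4792,.3082,.10,1.850)"
```

```text
t 27.63 tcp [0.4896 0.2802 0.1557] yaw [ 3.1396e+00 -2.0000e-04  1.8418e+00] -> units [ 0.198 -0.017  0.372] turn -0.016
```

>>> {"api": "move_arm", "payload": {
  "motion": "1 0.1 -0.01 0 0; 1 0.18 -0.01 0.05 0; 1 0.2 -0.01 0.15 0; 1 0.2 -0.01 0.27 0; 1 0.2 -0.01 0.37 0"
}}

```text
time_s: 28.05
tcp_pos: [0.4787, 0.3059, 0.0988]
eef_rot: [-3.141, 0.001, 1.84]
ft_force: [0.6, -0.8, 0.2]
opening: 0.242
gripper_force: 30.1
```

>>> {"api": "move_arm", "payload": {
  "motion": "1 0 0 0.05 0; 1 0 0 0.1 0; 1 0 0 0.15 0; 1 0 0 0.15 0; 1 0 0 0.15 0"
}}

```text
time_s: 28.47
tcp_pos: [0.4788, 0.3062, 0.0776]
eef_rot: [-3.141, 0.0, 1.84]
ft_force: [-0.4, 0.6, -0.4]
opening: 0.239
gripper_force: 30.1
```

```bash
python3 -c "
from h import *
plan(.4792,.3082,.0195,1.850)"
```

```text
t 28.47 tcp [0.4788 0.3062 0.0776] yaw [-3.1415  0.      1.8404] -> units [0.012 0.006 0.387] turn -0.019
```

>>> {"api": "move_arm", "payload": {
  "motion": "1 0.01 0 0.1 0; 1 0.01 0 0.2 0; 1 0.01 0 0.3 0; 1 0.01 0 0.33 0; 1 0.01 0 0.33 0"
}}

```text
time_s: 28.88
tcp_pos: [0.4776, 0.3076, 0.0275]
eef_rot: [-3.14, 0.0, 1.841]
ft_force: [0.2, 0.2, -0.0]
opening: 0.24
gripper_force: 30.1
```

>>> {"api": "move_arm", "payload": {
  "motion": "1 0 0 0.008 0; 1 0 0 0.016 0; 1 0 0 0.024 0; 1 0 0 0.03 0; 1 0 0 0.03 0"
}}

```text
time_s: 29.3
tcp_pos: [0.4786, 0.3081, 0.0239]
eef_rot: [3.141, -0.0, 1.841]
ft_force: [-0.3, 0.6, -0.2]
opening: 0.241
gripper_force: 30.1
```

>>> {"api": "move_arm", "payload": {
  "motion": "1 0 0 0.005 0; 1 0 0 0.01 0; 1 0 0 0.015 0; 1 0 0 0.02 0; 1 0 0 0.02 0"
}}

```text
time_s: 29.72
tcp_pos: [0.4781, 0.3078, 0.0203]
eef_rot: [-3.141, 0.0, 1.841]
ft_force: [0.5, 0.0, -0.2]
opening: 0.245
gripper_force: 30.1
```

>>> {"api": "move_arm", "payload": {
  "motion": "1 0 0 0.003 0; 1 0 0 0.006 0; 1 0 0 0.009 0; 1 0 0 0.009 0; 1 0 0 0.009 0"
}}

```text
time_s: 30.13
tcp_pos: [0.4783, 0.308, 0.0197]
eef_rot: [3.141, -0.0, 1.841]
ft_force: [-1.3, -0.3, 5.1]
opening: 0.24
gripper_force: 30.8
```

Contact; release and rise.

>>> {"api": "move_arm", "payload": {
  "motion": "0.45 0 0 0 0; 0.3 0 0 0 0; 0.1 0 0 0 0; -0.4 0 0 0 0; -1 0 0 0 0"
}}

```text
time_s: 30.55
tcp_pos: [0.4782, 0.3079, 0.019]
eef_rot: [-3.141, -0.0, 1.841]
ft_force: [0.0, -0.3, -0.4]
opening: 0.719
gripper_force: 0.0
```

>>> {"api": "move_arm", "payload": {
  "motion": "-1 0 0 -0.03 0; -1 0 0 -0.15 0; -1 0 0 -0.4 0; -1 0 0 -0.65 0; -1 0 0 -0.85 0"
}}

```text
time_s: 30.97
tcp_pos: [0.4786, 0.3081, 0.1494]
eef_rot: [3.14, -0.0, 1.841]
ft_force: [0.4, 0.5, -0.4]
opening: 1.0
gripper_force: 0.0
```

>>> {"api": "move_arm", "payload": {
  "motion": "-1 0.1 0 -0.2 0; -1 0.1 0 -0.4 0; -1 0.1 0 -0.4 0; -1 0.1 0 -0.4 0; -1 0.1 0 -0.4 0"
}}

```text
time_s: 31.38
tcp_pos: [0.4741, 0.3222, 0.2064]
eef_rot: [-3.141, 0.0, 1.841]
ft_force: [-0.2, 0.5, -0.5]
opening: 0.999
gripper_force: 0.0
```

```bash
python3 -c "
from h import *
d=grab_frame('wrist');e=grab_frame('side')
cv2.imwrite('pics/end.png',np.vstack([cv2.resize(d['frame'][:,200:460],(400,615))[:400],cv2.resize(e['frame'][140:210,280:350],(400,200),interpolation=0)])[:,:,::-1])
print(read_state()['time_s'],read_state()['tcp_pos'])"
```

```text
31.4833 [0.4733248  0.32170656 0.20512473]
```

View pics/end.png

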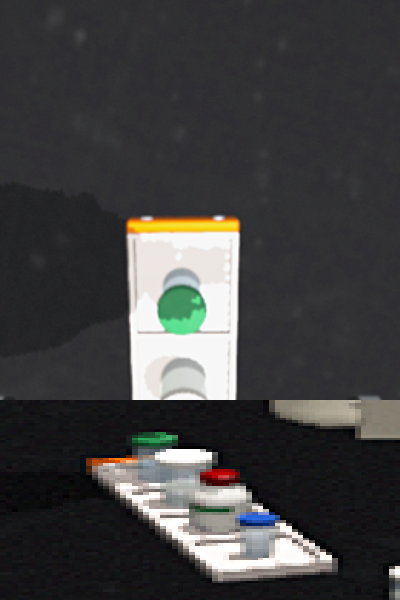

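The last picture shows all four standing upright. From the tray's orange end they run green (155,440), white (185,458), red (220,477), blue (258,520).

```bash
python3 -c "
from bench import *
print(finish_job())"
```

```text
the job is handed in; nothing more can be done
None
```

The job is handed in at about 31.5 s: the last picture shows all four containers upright and released in the white tray in reverse order (green, white, red, blue from its orange end).

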